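# Set the ratcheted grind dial back to the marker

## Robot

A 6-joint arm with a two-finger parallel gripper is mounted at the origin on a cart in front of the work surface, level with it; the furniture and walls round the work are solid. World frame = base frame: x ahead of the robot, y to its left, z up, the work surface at z = 0. Lengths are in m, angles in rad, forces in N, time in s.
With the tool pointing down it reaches from about 0.35 to 0.925 m from the base axis. Payload 6.4 kg.
Tool frame: the origin (TCP) lies midway between the tips of the shut fingers; the grasp point (between the pads) lies 19 mm behind it; z points along the fingers, y is the line along which they close (so a half turn about z gives the same grasp; the last joint's range is limited). The gripper opens to 85 mm and grips with 20 to 120 N. Pads are 22 mm wide; open, the fingers measure 114 mm over their backs; the gripper's body (76 mm by 85 mm) begins 54 mm behind the grasp point. The pads swing forward as they close: fully open they stand 13 mm farther back than shut.
Start: joints at [-1.433, 0.245, 1.558, -0, 1.339, -0.174], TCP at [0.199, -0.619, 0.231] pointing down, gripper open.
Joint ranges: [-3.13, 3.13], [-1.02, 2.26], [0.13, 2.54], [-0.95, 4.09], [0.21, 2.88], [-2.74, 2.74]. Speed limits (rad/s): [2.57, 2.57, 3.14, 3.14, 3.14, 3.14].

## Interface

Orientations are given as a 3x3 rotation matrix whose columns are the frame's x, y, z axes.
In Python, from cell import readout, read_camera, finish_job gives the robot as it stands.
- The arm moves only by the tool arm_command, never from a script. Its argument "series" is one flat list of numbers, 7 for each row, row after row: the finger opening in cm, from 0 to 8.54, then the shift along the tool's x, y, z in cm, then the turn, a rotation vector about the tool's x, y, z in degrees. A call has exactly 10 rows; each row shifts and turns the commanded pose from where the row before left it, along the tool's axes as they then stand; what a row does not reach is not made up. A row lasts 1/10 s, in which the tool goes at most 50 mm and 8.59 degrees, less where a joint would pass 70% of its speed; a pose out of reach is approached as far as the arm can. A call is refused whole if a number of a shift passes 5 or a number of a turn 8.59, either way. A call with a gripper value outside its range is refused whole. The fingers move at their own pace and stop on an object; "newtons" is the grip in N (left out, the last holds). Time passes only in rows, so rows that do not move let the fingers close, or fill a call up. It gives the time, the measured TCP pose, the force, the opening and the grip force at its end, in the units of the state.
- readout.observe(): the state, without advancing time (a new reading comes with each control period).
- read_camera(name): name is "scene" or "top" or "wrist"; returns a dict with "pixels" (400x640x3 uint8, red, green, blue), "intrinsics" (3x3 intrinsics, pixels), "D" ([k1, k2, p1, p2, k3] as OpenCV has them; the pictures are not rectified), "extrinsics" (4x4, takes a point from world to camera coordinates); the wrist camera has in their place "T_tool_cam" (4x4, takes a point from camera to tool coordinates, whose origin is the TCP and whose axes are the flange's). Camera axes: x right, y up, looking along -z (the intrinsics and any distortion apply to the point x, -y, -z); pixel columns grow to the right and rows downward; lengths in m; the calibration is good to about 2 mm. A picture is of the moment at which its call begins: read the wrist's pose just before it. There is no depth.
- finish_job(): hands the job in; it is judged then, once.
The state is a dict: "clock": time; "joint_positions": joint angles; "joint_velocities": joint speeds; "tau": joint torques, N m; "ee_pos": TCP position; "tool_rot": TCP orientation; "ft_force": force on the tool from outside, world axes, zero at the start; "moment": the same for the moment, N m; "width": finger opening in m; "grasp_force": force on a finger pad.
Only numpy, scipy, OpenCV 4.12 (cv2) and the standard library are available. Lean on these libraries where they do the work, as an engineer would, in place of code of your own. Each camera call takes 0.05 s, during which the arm holds its last target. There are 200 camera calls.

## Task

The grind dial of the small sloped bench grinder is held by a flip-over ratchet pawl, so it clicks clockwise but will not turn back. Throw the pawl right over by its orange knob until it lies clear on its rest, turn the dial anticlockwise until its white pointer stands at the red marker clip, then flip the pawl back onto the teeth of the wheel and let go. Leave the marker clip where it is set and do not push about the dosing cup and the timer standing beside the grinder.

Things in the scene. Friction and masses are not known exactly. Their poses are not given: they have to be found in the camera images.
- dial_grip (a point): middle of the dial's black bar grip, on the dial axis; bar 52 long (own x), 14 wide (y), 26 high (z); white pointer on its -x end. Own z is the dial axis, straight out of the sloped face: 35 degrees from vertical, leaning to the grinder's front. Face plate 31 below this point along z; steel ratchet wheel (radius 43, 12 saw teeth) 15 below, black disc (radius 29) 12 below
- dial (a joint): turn of the dial, rad, growing anticlockwise seen facing it; at 0 the pointer points straight down the slope. Range -1.7 to 0.6. Stays where left (friction 0.07 N m). With the pawl on the teeth it turns clockwise only (anticlockwise just the play of a tooth, up to 0.52 rad)
- marker_tip (a point): red marker clip on the face at the rim of the dial, 16 x 5 x 7, 58 from the dial axis; own x lies along the radius, pointing inward to the dial axis, so the dial is at the marker when the own x of dial_grip and of marker_tip are parallel. Stiff, leave it as set
- marker (a joint): angle of the marker clip about the dial axis, rad, same sense and zero as joint dial: the dial is at the marker when both values are equal
- pawl_knob (a point): middle of the upright orange knob on the pawl, a round post 12 in diameter and 37 long along own z (parallel to the dial axis); its top is 18 above this point, the steel pawl under it begins 19.5 below, the face plate 34 below. It moves round pawl_pivot on a circle of radius 40
- pawl_pivot (a point): pivot of the pawl on the face, 60 up the slope and 52 to the left of the dial axis, 10 above the face plate; own z parallel to the dial axis, the pawl turns about it
- pawl (a joint): turn of the pawl about its pivot, rad, anticlockwise seen facing it: 0 to 0.2 with its nose on the teeth; grows as the knob swings up the slope and over to the left. Balance point near 1.8: beyond it the pawl falls onto its rest at 2.6 and stays there, short of it the pawl falls back on the teeth. Takes less than 1 N at the knob
- bench_grinder: the small grey grinder, fixed to the worktop, 220 deep (x), 174 wide (y); origin under it on the worktop, front toward own -x. Its aluminium face slopes up at 35 degrees from 40 high at the front (own x -85) to 144 high (own x 64); behind it an amber hopper with black lid, up to 206 high at own x 98
- dosing_cup: bystander: steel dosing cup, 59 diameter, 52 high, beside the right flank of the grinder; origin under its centre
- timer: bystander: white kitchen timer, 58 x 62 x 21, beside the left flank of the grinder; origin under its centre

How it is judged:
On the way, in this order (a step that is already met when the one before it is completed fails the run):
1. the pawl is thrown over onto its rest (value of joint pawl above 2.2 rad), for 0.2 s.
2. with the pawl thrown over, the dial is turned back to the marker (angle between the x axis of dial_grip and the x axis of marker_tip, either way round below 0.12 rad and value of joint pawl above 2 rad), for 0.3 s.
3. the pawl is flipped back onto the teeth (value of joint pawl below 0.35 rad), for 0.2 s.
At the end, for the whole second after the job is handed in: The dial's pointer stands within 0.12 rad (7 degrees) of the marker clip, the pawl rests on the teeth of the wheel (joint pawl below 0.35 rad), both still (angle between the x axis of dial_grip and the x axis of marker_tip, either way round below 0.12 rad and value of joint pawl below 0.35 rad and velocity of joint dial between -0.05 and 0.05 rad/s and velocity of joint pawl between -0.05 and 0.05 rad/s); the robot touches nothing.
It fails at once if the marker clip is shifted (more than 4 mm at its tip) (distance of marker_tip from where it was at the start of the episode above 0.004 m).
It fails at once if the dosing cup or the timer is pushed more than 30 mm (distance of any of dosing_cup, timer from where it was at the start of the episode above 0.03 m).
It also fails if it takes over 58 s, if anything falls off the work surface, if the arm or the gripper's body presses on something with over 40 N, if the wrist force passes 120 N, or if a joint passes its speed limit or range.

## Working session

There is one attempt and no reset: what is moved stays moved. The work goes in short steps, Python scripts to look and compute and a tool call to move; the robot and the scene stay as the last step left them, time stands still between calls to the robot, and variables do not carry over. Pictures are saved under pics/ and viewed, at most 10 in all, crops included, and the job is handed in when it is done.

Besides the shell and the picture viewer there is one more tool, called after "Emit:" as name(argument=value, ...) on one line, values as JSON. arm_command: Moves the arm, as the interface text tells. Its arguments: {"type":"object","properties":{"series":{"type":"array","items":{"type":"number"}},"newtons":{"type":"number"}},"required":["series"]}

```bash
ls; mkdir -p pics; python3 - <<'E'
from cell import readout, read_camera
import cv2,numpy as np
for n in("scene","top"):
    r=read_camera(n); cv2.imwrite(f"pics/{n}0.png",r["pixels"][...,::-1]); print(n,r["intrinsics"],r["D"],r["extrinsics"])
    np.savez(f"{n}0.npz",**{k:np.array(r[k]) for k in("pixels","intrinsics","D","extrinsics")})
r=read_camera("wrist");print(r["T_tool_cam"],r["intrinsics"],r["D"])
s=readout.observe();print(s["clock"],s["ee_pos"],s["tool_rot"])
E
```

```text
pics
scene [[488.31621626   0.         313.47158405]
 [  0.         488.31621626 200.14760959]
 [  0.           0.           1.        ]] [-0.09908861  0.          0.          0.          0.        ] [[ 0.83424254 -0.55122188 -0.01392228 -0.64233673]
 [ 0.43298631  0.63924844  0.63551892 -0.05365247]
 [-0.34141213 -0.53620507  0.77195976 -1.14921287]
 [ 0.          0.          0.          1.        ]]
top [[485.49771031   0.         331.21405522]
 [  0.         485.49771031 196.11810723]
 [  0.           0.           1.        ]] [0.02657635 0.         0.         0.         0.        ] [[-0.12031961 -0.99271644 -0.00610488 -0.29082187]
 [ 0.96746947 -0.11863374  0.22344765 -0.58994906]
 [-0.2225444   0.02097885  0.97469681 -0.92240493]
 [ 0.          0.          0.          1.        ]]
[[ 1.96678932e-04  9.47933843e-01  3.18467253e-01  8.14106011e-02]
 [ 9.99999948e-01 -1.05407128e-04 -3.03830101e-04 -5.19162358e-04]
 [-2.54442117e-04  3.18467296e-01 -9.47933814e-01 -1.42742911e-01]
 [ 0.00000000e+00  0.00000000e+00  0.00000000e+00  1.00000000e+00]] [[329.12696924   0.         317.80280005]
 [  0.         329.12696924 200.56324861]
 [  0.           0.           1.        ]] [-0.04391068  0.          0.          0.          0.        ]
0.15 [ 0.19934499 -0.61824102  0.23045182] [[ 9.51790180e-01  3.06749753e-01 -2.07677796e-04]
 [ 3.06749724e-01 -9.51789108e-01  1.44941524e-03]
 [ 2.46942304e-04 -1.44324430e-03 -9.99998928e-01]]
```

View pics/scene0.png

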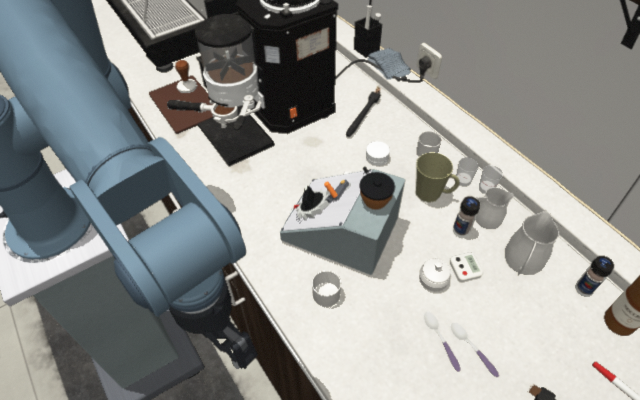

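View pics/top0.png

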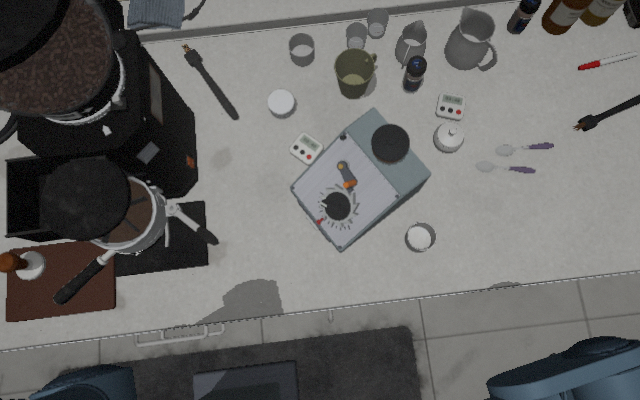

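The grinder is at about (360,180) in the top view, turned about 40° with its front to the lower left. The dial is at (337,205), the orange knob at (350,184) and the red clip at (320,221). In the scene view the grinder is at (345,215).

```bash
python3 - <<'E'
import cv2,numpy as np
a=cv2.imread("pics/top0.png")[100:260,280:440]; b=cv2.imread("pics/scene0.png")[150:280,270:430]
a=cv2.resize(a,None,fx=2.5*1,fy=2.5,interpolation=2);b=cv2.resize(b,None,fx=2.5,fy=2.5,interpolation=2)
b=cv2.copyMakeBorder(b,0,a.shape[0]-b.shape[0],0,0,0)
cv2.imwrite("pics/c1.png",np.hstack([a,b]))
for n in("top","scene"):
    im=cv2.imread(f"pics/{n}0.png");h=cv2.cvtColor(im,cv2.COLOR_BGR2HSV)
    for nm,lo,hi in(("orange",(7,150,120),(18,255,255)),("red",(0,150,100),(6,255,255))):
        m=cv2.inRange(h,np.array(lo),np.array(hi));N,l,s,c=cv2.connectedComponentsWithStats(m)
        for i in range(1,N):
            if s[i,4]>5: print(n,nm,s[i],c[i])
E
```

```text
top orange [343 180  13   8  57] [348.89473684 183.28070175]
top red [580  61  20   9  63] [589.77777778  64.74603175]
top red [456 110   5   4  12] [458.25       111.66666667]
top red [307 155   4   3   8] [308.375 156.375]
top red [317 220   3   4   6] [318.  221.5]
scene orange [177  61   9   6  44] [181.   63.5]
scene orange [290 108   7  10  50] [292.84 112.1 ]
scene orange [325 182  12  16  74] [330.60810811 189.55405405]
scene red [295 205   3   3   6] [295.66666667 205.66666667]
scene red [463 272   4   3   8] [464.375 272.75 ]
scene red [593 362  22  19 133] [603.92481203 371.28571429]
```

View pics/c1.png

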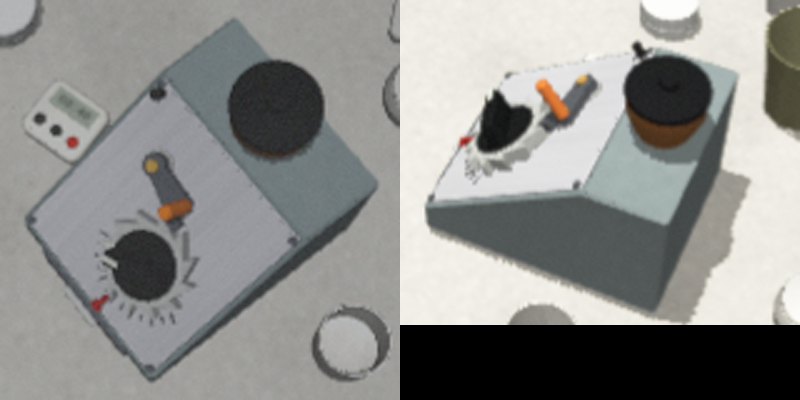

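The enlarged crops show the pawl pivot screw at top pixel (341,166) and scene pixel (344,181). The dial is about (338,206) in the top view with its pointer at about (323,203), and the clip is at about (320,221). The rear top corners of the grinder are at top pixels (374,108) and (431,174).

```bash
cat > h.py <<'E'
import cv2,numpy as np
def cam(n):
    z=np.load(n); return z["intrinsics"],z["D"],z["extrinsics"]
def ray(c,p):
    K,D,E=c; u=cv2.undistortPoints(np.array([[p]],float),K,D)[0,0]
    R=E[:3,:3]; d=R.T@np.array([u[0],-u[1],-1]); return -R.T@E[:3,3],d/np.linalg.norm(d)
def plane(c,p,n,q):
    o,d=ray(c,p); return o+d*((np.array(q)-o)@n)/(d@n)
def tri(c1,p1,c2,p2):
    o1,d1=ray(c1,p1);o2,d2=ray(c2,p2)
    s=np.linalg.lstsq(np.c_[d1,-d2],o2-o1,rcond=None)[0];a=o1+s[0]*d1;b=o2+s[1]*d2
    return (a+b)/2,np.linalg.norm(a-b)
E
python3 - <<'E'
from h import *
np.set_printoptions(precision=4,suppress=True)
T=cam("top0.npz");S=cam("scene0.npz");Z=np.array([0,0,1.])
ct=lambda u,v:(280+u/2.5,100+v/2.5)
cs=lambda u,v:(270+(u-400)/2.5,150+v/2.5)
RL=plane(T,ct(235,20),Z,[0,0,.144]);RR=plane(T,ct(377,185),Z,[0,0,.144])
print("rear",RL,RR,np.linalg.norm(RL-RR))
FL=plane(T,ct(30,217),Z,[0,0,.04]);FR=plane(T,ct(150,378),Z,[0,0,.04]);print("front",FL,FR,np.linalg.norm(FL-FR),np.linalg.norm(FL-RL))
y=(RL-RR);y[2]=0;y/=np.linalg.norm(y);y2=FL-FR;y2/=np.linalg.norm(y2);x=(RL+RR-FL-FR);x[2]=0;x/=np.linalg.norm(x)
print("yaws",[np.degrees(np.arctan2(-v[0],v[1])) for v in(y,y2)],np.degrees(np.arctan2(x[1],x[0])))
for n,a,b in(("pivot",ct(152,165),cs(585,78)),("knob",(348.9,183.3),(330.6,189.5)),("clip",ct(100,302),cs(465,142)),("RR",ct(377,185),cs(668,222)),("FR",ct(150,378),cs(430,203))):
    print(n,*tri(T,a,S,b))
E
```

```text
rear [ 0.6973 -0.4623  0.144 ] [ 0.5522 -0.5499  0.144 ] 0.16947791596717252
front [ 0.5863 -0.2813  0.04  ] [ 0.4399 -0.3645  0.04  ] 0.16838295798675906 0.23645152621926363
yaws [np.float64(-58.881111680492275), np.float64(-60.372990201961585)] -58.640040127374135
pivot [ 0.5945 -0.3848  0.1293] 0.0033188103797645416
knob [ 0.5544 -0.3947  0.1387] 5.0933595492425026e-05
clip [ 0.505  -0.3313  0.0501] 0.0008573122983902653
RR [ 0.5534 -0.5504  0.1439] 0.0024788139454886607
FR [ 0.4427 -0.3654  0.0415] 0.006205071235218886
```

```bash
cat >> h.py <<'E'
from scipy.spatial.transform import Rotation as Ro
np.set_printoptions(precision=4,suppress=True)
def frame(yaw):
    ex=np.array([np.cos(yaw),np.sin(yaw),0]);ey=np.array([-ex[1],ex[0],0]);z=np.array([0,0,1.])
    c,s=np.cos(np.radians(35)),np.sin(np.radians(35))
    return -ey, c*ex+s*z, -s*ex+c*z   # right, up slope, normal
def tool(yaw,a):
    "tool R with z into face, tool y at angle a (ccw from right, facing)"
    r,u,n=frame(yaw); y=np.cos(a)*r+np.sin(a)*u; return np.c_[np.cross(y,-n),y,-n]
def delta(R0,p0,R1,p1):
    print("rot deg (tool)",np.degrees(Ro.from_matrix(R0.T@R1).as_rotvec()),"then shift cm (new tool)",100*R1.T@(p1-p0))
E
cat > geo.py <<'E'
from h import *
yaw=np.radians(-59.4); r,u,n=frame(yaw)
E
python3 - <<'E'
from geo import *
from cell import readout
T=cam("top0.npz");S=cam("scene0.npz")
ex=np.array([np.cos(yaw),np.sin(yaw),0]);O=np.array([.556,-.393,0]);A=O-.085*ex+[0,0,.04]
ct=lambda a,b:(280+a/2.5,100+b/2.5)
cs=lambda u,v:(270+(u-400)/2.5,150+v/2.5)
f=lambda p:1000*np.array([(p-A)@r,(p-A)@u,(p-A)@n])
print("pivot",f(tri(T,ct(152,165),S,cs(585,78))[0]),f(plane(T,ct(152,165),n,A+.014*n)),f(plane(S,cs(585,78),n,A+.014*n)))
print("knob",f(tri(T,(348.9,183.3),S,(330.6,189.5))[0]))
print("clip",f(tri(T,ct(100,302),S,cs(465,142))[0]),f(plane(T,ct(100,302),n,A+.004*n)))
print("grip",f(plane(T,ct(145,265),n,A+.03*n)),"ptr",f(plane(T,ct(108,258),n,A+.03*n)))
s=readout.observe();R0=np.array(s["tool_rot"]);p0=s["ee_pos"]
kn=A+f(tri(T,(348.9,183.3),S,(330.6,189.5))[0])@np.array([r,u,n])/1000
# hover so face centre between knob and dial is seen: TCP 110mm above plate
for a in(-30,0,30,60,90,120,150):
    print(a);delta(R0,p0,tool(yaw,np.radians(a)),kn+.10*n)
print(kn)
E
```

```text
pivot [-37.3102 131.1045  17.2606] [-37.142 128.243  14.   ] [-42.2202 128.4388  14.    ]
knob [  2.2603 126.8026  31.7625]
clip [12.5074 10.66    4.915 ] [12.0783 10.4948  4.    ]
grip [19.6427 77.706  30.    ] ptr [-4.5393 55.8159 30.    ]
-30
rot deg (tool) [-16.3094  37.1848 103.4458] then shift cm (new tool) [-26.3523 -33.2119  -3.1575]
0
rot deg (tool) [-23.6283  29.5115  74.6721] then shift cm (new tool) [ -6.2158 -41.9385  -3.1575]
30
rot deg (tool) [-29.0594  21.36    45.7345] then shift cm (new tool) [ 15.5862 -39.4277  -3.1575]
60
rot deg (tool) [-32.7982  12.7991  16.7095] then shift cm (new tool) [ 33.2119 -26.3523  -3.1575]
90
rot deg (tool) [-34.9347   3.8677 -12.3453] then shift cm (new tool) [41.9385 -6.2158 -3.1575]
120
rot deg (tool) [-35.4718  -5.4168 -41.3783] then shift cm (new tool) [39.4277 15.5862 -3.1575]
150
rot deg (tool) [-34.3252 -15.0552 -70.3332] then shift cm (new tool) [26.3523 33.2119 -3.1575]
[ 0.5544 -0.3947  0.1387]
```

The measured points agree with the given sizes: the knob is 32 mm above the face and the clip 60 mm from the dial axis. I'll move to hover over the face.

Emit:
arm_command(series=[5,0,0,0,-7,0.77,-2.47,5,0,0,0,-7,0.77,-2.47,5,0,0,0,-7,0.77,-2.47,5,0,0,0,-7,0.77,-2.47,5,0,0,0,-7,0.77,-2.47,5,4.14,-0.84,-0.2,0,0,0,5,4.14,-0.84,-0.2,0,0,0,5,4.14,-0.84,-0.2,0,0,0,5,4.14,-0.84,-0.2,0,0,0,5,4.14,-0.84,-0.2,0,0,0], newtons=20)

```text
clock: 1.15
ee_pos: [0.3579, -0.4774, 0.2148]
tool_rot: [[0.861, 0.416, 0.292], [0.509, -0.704, -0.496], [-0.001, 0.576, -0.818]]
ft_force: [-0.4, -1.4, -0.6]
width: 0.0501
grasp_force: 0.0
```

Emit:
arm_command(series=[5,4.14,-0.84,0.5,0,0,0,5,4.14,-0.84,0.5,0,0,0,5,4.14,-0.84,0.5,0,0,0,5,4.14,-0.84,0.5,0,0,0,5,4.14,-0.84,0.5,0,0,0,5,0,0,0,0,0,0,5,0,0,0,0,0,0,5,0,0,0,0,0,0,5,0,0,0,0,0,0,5,0,0,0,0,0,0])

```text
clock: 2.15
ee_pos: [0.5244, -0.3573, 0.1707]
tool_rot: [[0.862, 0.415, 0.292], [0.507, -0.704, -0.497], [-0.001, 0.576, -0.817]]
ft_force: [-0.7, 0.7, -0.0]
width: 0.0497
grasp_force: 0.0
```

```bash
cat >> h.py <<'E'
def wrist(tag):
    from cell import readout, read_camera
    s=readout.observe();r=read_camera("wrist")
    W=np.eye(4);W[:3,:3]=s["tool_rot"];W[:3,3]=s["ee_pos"]
    E=np.linalg.inv(W@np.array(r["T_tool_cam"]))
    np.savez(tag+".npz",intrinsics=r["intrinsics"],D=r["D"],extrinsics=E)
    cv2.imwrite(f"pics/{tag}.png",r["pixels"][...,::-1]); return s
E
python3 - <<'E'
from geo import *
s=wrist("w1");print(s["clock"],s["joint_positions"],s["ee_pos"],s["ft_force"],tool(yaw,np.pi/2).T@s["tool_rot"])
E
```

```text
2.15 [-0.6984  0.0353  2.0011 -0.3772  0.5509  0.6068] [ 0.5244 -0.3573  0.1707] [-0.6718  0.7156 -0.0228] [[ 1.     -0.001  -0.0017]
 [ 0.001   1.      0.0031]
 [ 0.0017 -0.0031  1.    ]]
```

View pics/w1.png

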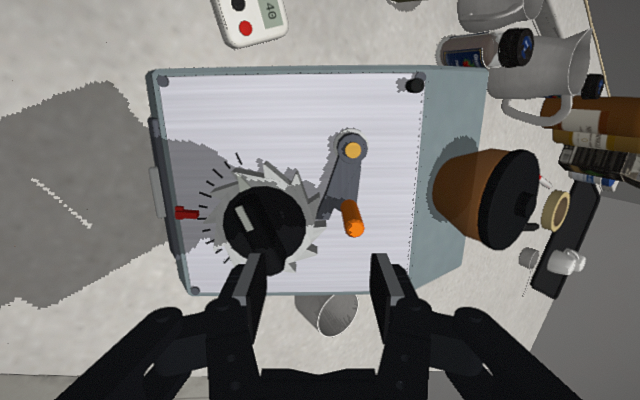

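The wrist view shows the pivot screw at (352,150), the knob from (348,203) to (355,230), the clip at (187,213) and the dial grip around (262,222) with a white pointer. I'll enlarge the dial.

```bash
python3 - <<'E'
from geo import *
im=cv2.imread("pics/w1.png");cv2.imwrite("pics/w1c.png",cv2.resize(im[120:290,160:390],None,fx=3.4,fy=3.4,interpolation=2))
h=cv2.cvtColor(im,cv2.COLOR_BGR2HSV)
m=cv2.inRange(h,(7,170,150),(18,255,255))[190:245,330:380];ys,xs=np.nonzero(m);print("orange",xs.min()+330,xs.max()+330,ys.min()+190,ys.max()+190)
m=cv2.inRange(h,(0,150,90),(6,255,255))[180:240,165:215];ys,xs=np.nonzero(m);print("red",xs.min()+165,xs.max()+165,ys.min()+180,ys.max()+180, xs.mean()+165,ys.mean()+180)
W=cam("w1.npz");O=np.array([.556,-.393,0]);ex=np.array([np.cos(yaw),np.sin(yaw),0]);A=O-.085*ex+[0,0,.04]
for nm,p,hh in(("pivot",(352,150),.014),("clip",(187,213),.004),("cornFL",(163,80),0),("FR",(195,291),0),("BL",(418,80),0)):
    q=plane(W,p,n,A+hh*n);print(nm,1000*np.array([(q-A)@v for v in(r,u,n)]))
T=cam("top0.npz");print("pivot tri",*[x if np.isscalar(x) else 1000*np.array([(x-A)@v for v in(r,u,n)]) for x in tri(W,(352,150),T,(340.8,166))])
E
```

```text
orange 348 363 220 236
red 175 196 207 218 183.85526315789474 213.9078947368421
pivot [-35.2778 128.4777  14.    ]
clip [12.352  10.2964  4.    ]
cornFL [-79.8597   4.1078   0.    ]
FR [81.7829  6.0647  0.    ]
BL [-79.2355 172.1073  -0.    ]
pivot tri [-36.1561 128.6705  15.9012] 0.0013457217244611662
```

View pics/w1c.png

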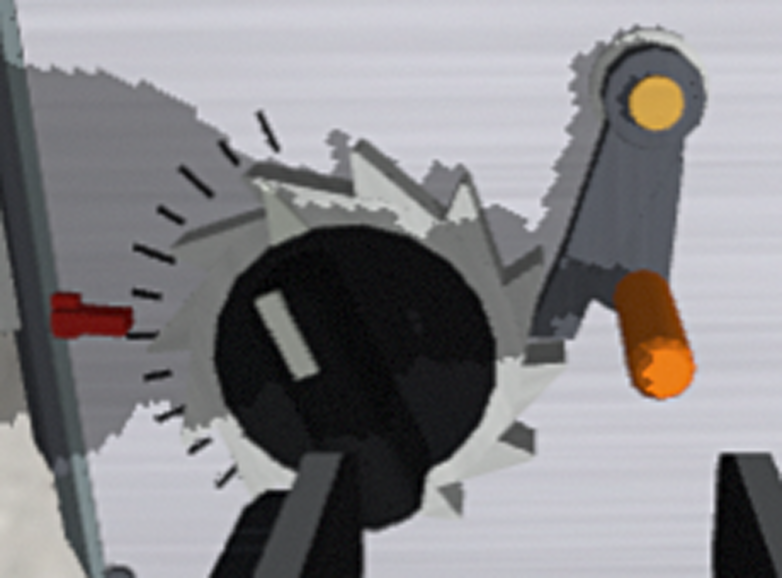

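The crop shows the pointer stripe from (239,207) to (250,230), the knob top centre at (354.7,228.2) and its base near (347,204).

```bash
cat >> geo.py <<'E'
O=np.array([.556,-.393,0]);ex=np.array([np.cos(yaw),np.sin(yaw),0]);A=O-.085*ex+[0,0,.04]
B=np.array([r,u,n])
def f(p): return 1000*B@(np.array(p)-A)      # world -> face mm (right, up, normal)
def g(q): return A+np.array(q)@B/1000
E
python3 - <<'E'
from geo import *
from cell import readout
W=cam("w1.npz");c=lambda a,b:(160+a/3.4,120+b/3.4)
P=np.array([-36,128.6]);Dl=P+[52,-60]
for nm,p,hh in(("knobtop",c(662,368),52),("knobbase",c(643,285),16),("ptr out",c(268,297),44),("ptr in",c(305,375),44),("bar end",c(395,515),44)):
    q=f(plane(W,p,n,g([0,0,hh])));print(nm,q,"r piv",np.hypot(*(q[:2]-P)),"ang",np.arctan2(*(q[:2]-P)[::-1]),"dial rel",q[:2]-Dl, np.arctan2(q[0]-Dl[0],-(q[1]-Dl[1])))
s=readout.observe();print(f(s["ee_pos"]))
E
```

```text
knobtop [  3.7935 127.4201  52.    ] r piv 39.81101681960257 ang -0.029640686437010424 dial rel [-12.2065  58.8201] -2.936975043360943
knobbase [  1.3038 127.455   16.    ] r piv 37.32132970130316 ang -0.030683378027674478 dial rel [-14.6962  58.855 ] -2.89689420292316
ptr out [-6.3967 58.924  44.    ] r piv 75.7040612631386 ang -1.1690346292739038 dial rel [-22.3967  -9.676 ] -1.1629868097294513
ptr in [ 8.493  64.4109 44.    ] r piv 78.10163147373477 ang -0.9646787106197712 dial rel [-7.507  -4.1891] -1.0618144937914518
bar end [37.1714 79.3454 44.    ] r piv 88.20470060248796 ang -0.5924707291281002 dial rel [21.1714 10.7454] 2.040460431345365
[  8.8455 106.126   85.1885]
```

Everything fits: the knob circle radius measures 39.8 mm, and the dial centre comes out the same from two sources. The dial reads about -1.13 rad and the marker about -0.06 rad. Next I'll grip the knob.

Emit:
arm_command(series=[4,0.17,0.71,0,0,0,0,4,0.17,0.71,0,0,0,0,4,0.16,0.71,0,0,0,0,4,0,0,1.5,0,0,0,4,0,0,1.5,0,0,0,4,0,0,1.2,0,0,0,4,0,0,0.9,0,0,0,4,0,0,0,0,0,0,0.8,0,0,0,0,0,0,0.8,0,0,0,0,0,0], newtons=20)

```text
clock: 3.2
ee_pos: [0.5535, -0.394, 0.1415]
tool_rot: [[0.861, 0.417, 0.293], [0.509, -0.703, -0.496], [-0.001, 0.576, -0.817]]
ft_force: [-0.0, -0.8, 0.3]
width: 0.0118
grasp_force: 1.3
```

Emit:
arm_command(series=[0.8,0,0,0,0,0,0,0.8,0,0,0,0,0,0,0.8,0,0,0,0,0,0,0.8,0,0,0,0,0,0,0.8,0,0,0,0,0,0,0.8,0,0,0,0,0,0,0.8,0,0,0,0,0,0,0.8,0,0,0,0,0,0,0.8,0,0,0,0,0,0,0.8,0,0,0,0,0,0])

```text
clock: 4.2
ee_pos: [0.5535, -0.3941, 0.1415]
tool_rot: [[0.861, 0.416, 0.293], [0.509, -0.703, -0.496], [-0.001, 0.576, -0.817]]
ft_force: [-2.5, 2.9, 6.9]
width: 0.0109
grasp_force: 21.3
```

```bash
python3 - <<'E'
from geo import *
s=wrist("w2");print(f(s["ee_pos"]),s["width"],s["grasp_force"],s["ft_force"])
P=np.array([-36,128.6]);a=np.linspace(-.03,2.25,11)
q=P+40*np.c_[np.cos(a),np.sin(a)];d=np.diff(q,axis=0)/10
print(np.c_[-d[:,0],d[:,1]])
E
```

```text
[  2.7417 127.5732  34.544 ] 0.010902257640875086 21.277984863627353 [-2.5071  2.9363  6.8722]
[[ 0.0764  0.9068]
 [ 0.2793  0.8661]
 [ 0.4679  0.7805]
 [ 0.6322  0.6546]
 [ 0.7638  0.4947]
 [ 0.8558  0.3093]
 [ 0.9036  0.1079]
 [ 0.9046 -0.0992]
 [ 0.8588 -0.3011]
 [ 0.7685 -0.4874]]
```

View pics/w2.png

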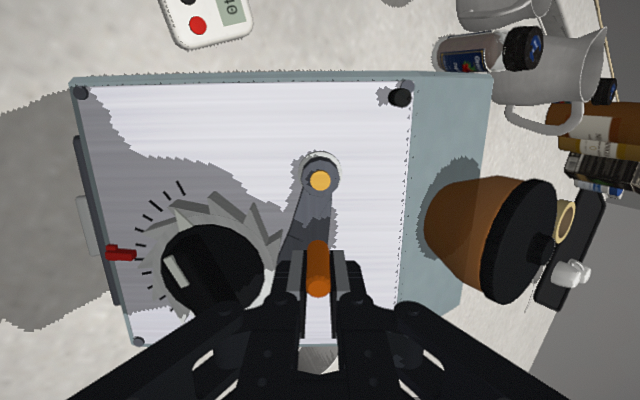

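The knob at (318,270) is held between the pads, opening 10.9 mm. Now I'll swing it over.

Emit:
arm_command(series=[0.8,0.08,0.91,0,0,0,0,0.8,0.28,0.87,0,0,0,0,0.8,0.47,0.78,0,0,0,0,0.8,0.63,0.65,0,0,0,0,0.8,0.76,0.49,0,0,0,0,0.8,0.86,0.31,0,0,0,0,0.8,0.9,0.11,0,0,0,0,0.8,0.9,-0.1,0,0,0,0,0.8,0.86,-0.3,0,0,0,0,0.8,0.77,-0.49,0,0,0,0])

```text
clock: 5.25
ee_pos: [0.6259, -0.3855, 0.1625]
tool_rot: [[0.859, 0.414, 0.3], [0.511, -0.699, -0.5], [0.003, 0.583, -0.812]]
ft_force: [10.4, -11.5, -0.5]
width: 0.0106
grasp_force: 22.8
```

```bash
python3 - <<'E'
from geo import *
s=wrist("w3");print(s["clock"],f(s["ee_pos"]),s["width"],s["grasp_force"],s["ft_force"],s["joint_positions"])
E
```

```text
5.25 [-63.9545 163.7445  34.8736] 0.01063522420670174 22.848804812820163 [ 10.3557 -11.5355  -0.478 ] [-0.6259  0.2759  1.7479 -0.4337  0.5781  0.7092]
```

View pics/w3.png

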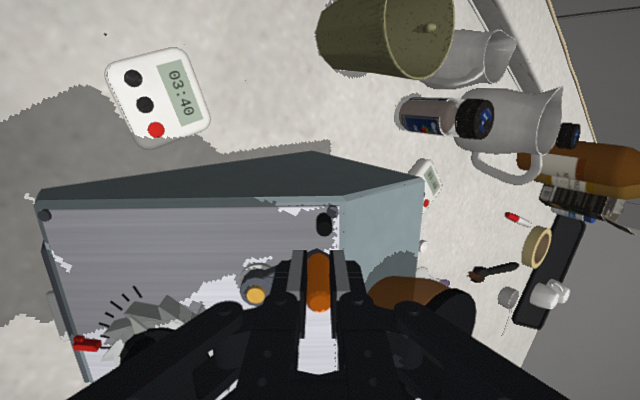

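The knob is still held, with the pawl at about 2.3 rad and past the balance point. I'll release it and lift.

Emit:
arm_command(series=[3,0,-0.2,0,0,0,0,3,0,-0.2,0,0,0,0,3,0,0,0,0,0,0,3,0,0,0,0,0,0,3,0,0,0,0,0,0,3,0,0,-1.5,0,0,0,3,0,0,-1.5,0,0,0,3,0,0,-1.5,0,0,0,3,0,0,0,0,0,0,3,0,0,0,0,0,0])

```text
clock: 6.3
ee_pos: [0.6079, -0.3586, 0.1939]
tool_rot: [[0.861, 0.417, 0.293], [0.509, -0.703, -0.496], [-0.001, 0.576, -0.818]]
ft_force: [-0.7, 0.4, -0.0]
width: 0.0301
grasp_force: 0.0
```

```bash
python3 - <<'E'
from geo import *
s=wrist("w4");print(s["clock"],f(s["ee_pos"]),s["ft_force"],tool(yaw,np.pi/2).T@s["tool_rot"])
im=cv2.imread("pics/w4.png");h=cv2.cvtColor(im,cv2.COLOR_BGR2HSV)
m=cv2.inRange(h,(7,170,150),(18,255,255));N,l,st,c=cv2.connectedComponentsWithStats(m)
W=cam("w4.npz")
for i in range(1,N):
    if st[i,4]>60: print(st[i],c[i],f(plane(W,c[i],n,g([0,0,52]))),f(plane(W,c[i],n,g([0,0,34]))))
E
```

```text
6.3 [-62.2426 155.2827  79.167 ] [-0.739   0.448  -0.0021] [[ 1.      0.0004 -0.0007]
 [-0.0004  1.      0.0028]
 [ 0.0007 -0.0028  1.    ]]
[302 224  18  14 181] [309.8508 230.1878] [-68.9708 150.4821  52.    ] [-61.0489 150.0686  34.    ]
```

View pics/w4.png

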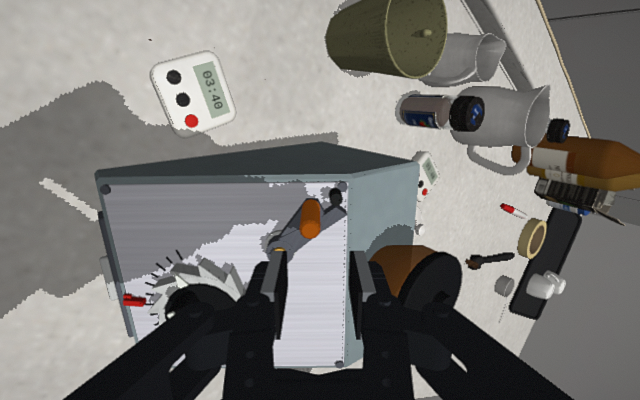

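The pawl is on its rest, with the knob top at (-69,150) in face coordinates, radius 39.6 mm, which puts the pawl near 2.6 rad. On to the dial grip.

Emit:
arm_command(series=[4,-1.95,-2.16,0,0,0,0,4,-1.95,-2.16,0,0,0,0,4,-1.95,-2.16,0,0,0,0,4,-1.95,-2.17,0,0,0,0,4,0,0,0,0,0,-8.4,4,0,0,0,0,0,-8.4,4,0,0,0,0,0,-8.4,4,0,0,1,0,0,0,4,0,0,0,0,0,0,4,0,0,0,0,0,0])

```text
clock: 7.35
ee_pos: [0.5073, -0.3423, 0.1348]
tool_rot: [[0.603, 0.743, 0.291], [0.759, -0.422, -0.495], [-0.245, 0.519, -0.819]]
ft_force: [-0.0, 0.2, -0.3]
width: 0.0399
grasp_force: 0.0
```

```bash
python3 - <<'E'
from geo import *
s=wrist("w5");print(s["clock"],f(s["ee_pos"]),s["joint_positions"],s["ft_force"],tool(yaw,np.radians(115.2)).T@s["tool_rot"])
delta(s["tool_rot"],s["ee_pos"],tool(yaw,np.radians(115.2)),g([15.8,68.8,26]))
E
```

```text
7.35 [16.085  67.95   68.1679] [-0.6978  0.0426  2.0698 -0.427   0.4828  0.2257] [-0.0064  0.239  -0.3314] [[ 1.     -0.0014 -0.0017]
 [ 0.0014  1.      0.    ]
 [ 0.0017 -0.      1.    ]]
rot deg (tool) [ 0.0016  0.096  -0.0792] then shift cm (new tool) [-0.0104  0.089   4.2168]
```

View pics/w5.png

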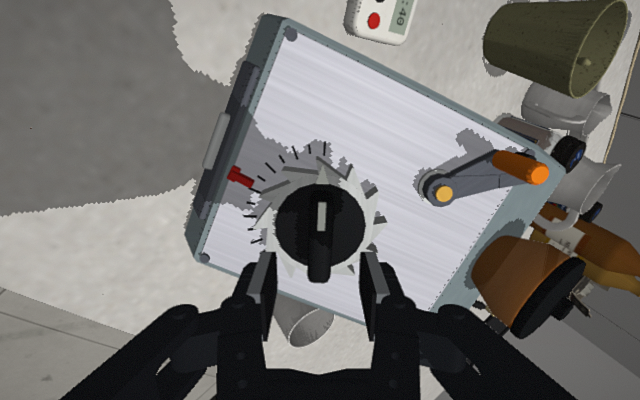

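The bar grip is centred between the fingers and lines up with tool x (stripe at (321,217)). Descend and close.

Emit:
arm_command(series=[4,0,0.09,1,0,0,0,4,0,0,1,0,0,0,4,0,0,1,0,0,0,4,0,0,0.8,0,0,0,4,0,0,0.4,0,0,0,1,0,0,0,0,0,0,1,0,0,0,0,0,0,1,0,0,0,0,0,0,1,0,0,0,0,0,0,1,0,0,0,0,0,0], newtons=30)

```text
clock: 8.4
ee_pos: [0.5203, -0.3632, 0.1018]
tool_rot: [[0.601, 0.744, 0.292], [0.76, -0.42, -0.496], [-0.246, 0.52, -0.818]]
ft_force: [-1.4, -0.0, -3.2]
width: 0.0135
grasp_force: 29.6
```

```bash
python3 - <<'E'
from geo import *
from cell import readout
s=readout.observe();print(f(s["ee_pos"]),s["width"],s["grasp_force"],s["ft_force"],s["moment"])
R=tool(yaw,np.radians(115.2)).T@s["tool_rot"];print(R)
E
```

```text
[15.6031 69.1649 27.0169] 0.013549138471491787 29.564771354198456 [-1.4268 -0.0463 -3.2034] [ 0.3834  0.3184 -0.12  ]
[[ 1.      0.0006 -0.0018]
 [-0.0006  1.      0.0011]
 [ 0.0018 -0.0011  1.    ]]
```

Emit:
arm_command(series=[1,0,0,0,0,0,-7.66,1,0,0,0,0,0,-7.66,1,0,0,0,0,0,-7.66,1,0,0,0,0,0,-7.66,1,0,0,0,0,0,-7.66,1,0,0,0,0,0,-7.66,1,0,0,0,0,0,-7.66,1,0,0,0,0,0,-7.66,1,0,0,0,0,0,0,1,0,0,0,0,0,0])

```text
clock: 9.4
ee_pos: [0.5199, -0.3632, 0.1016]
tool_rot: [[-0.361, 0.886, 0.291], [0.735, 0.463, -0.495], [-0.573, 0.035, -0.819]]
ft_force: [-4.3, 0.3, -0.8]
width: 0.0131
grasp_force: 30.1
```

```bash
python3 - <<'E'
from geo import *
s=wrist("w6");print(s["clock"],f(s["ee_pos"]),s["width"],s["ft_force"],s["moment"],s["joint_positions"])
y=B@np.array(s["tool_rot"])[:,1];print("a",np.degrees(np.arctan2(y[1],y[0])),"dial",np.arctan2(y[1],y[0])-np.pi)
im=cv2.imread("pics/w6.png");h=cv2.cvtColor(im,cv2.COLOR_BGR2HSV);m=cv2.inRange(h,(0,150,90),(6,255,255));N,l,st,c=cv2.connectedComponentsWithStats(m);W=cam("w6.npz")
for i in range(1,N):
    if st[i,4]>20: print(st[i],c[i],f(plane(W,c[i],n,g([0,0,4]))))
E
```

```text
9.4 [15.8968 68.9482 26.9765] 0.013148798390077963 [-4.3026  0.291  -0.7916] [ 0.3484  0.6788 -0.202 ] [-0.7137  0.1508  2.027  -0.4707  0.4181 -0.8048]
a 176.37497536762493 dial -0.06326861530084216
[311 124  19  35 402] [319.7711 137.6443] [11.6603  9.3032  4.    ]
[508 166   6   8  31] [509.9677 169.2581] [-86.7224  31.4989   4.    ]
```

Emit:
arm_command(series=[4,0,0,0,0,0,0,4,0,0,0,0,0,0,4,0,0,0,0,0,0,4,0,0,-1.5,0,0,0,4,0,0,-1.5,0,0,0,4,0,0,-1.5,0,0,0,4,0,0,-1.3,0,0,0,4,0,0,0,0,0,0,4,0,0,0,0,0,0,4,0,0,0,0,0,0], newtons=20)

```text
clock: 10.45
ee_pos: [0.5036, -0.3348, 0.1489]
tool_rot: [[-0.363, 0.885, 0.292], [0.734, 0.465, -0.495], [-0.574, 0.034, -0.818]]
ft_force: [0.5, -0.3, 0.7]
width: 0.0403
grasp_force: 0.0
```

```bash
python3 - <<'E'
from geo import *
s=wrist("w7");print(s["clock"],f(s["ee_pos"]))
im=cv2.imread("pics/w7.png");h=cv2.cvtColor(im,cv2.COLOR_BGR2HSV);W=cam("w7.npz")
for nm,lo,hi,hh in(("red",(0,150,90),(6,255,255),4),("orange",(7,170,150),(18,255,255),52)):
    N,l,st,c=cv2.connectedComponentsWithStats(cv2.inRange(h,lo,hi))
    for i in range(1,N):
        if st[i,4]>40: print(nm,st[i],c[i],f(plane(W,c[i],n,g([0,0,hh]))))
# pointer: bright compact blobs near projection of dial
K,D,E=W
def proj(q):
    x=E[:3,:3]@g(q)+E[:3,3];u=np.array([[x[0],-x[1],-x[2]]]);return cv2.projectPoints(u,np.zeros(3),np.zeros(3),K,D)[0].ravel()
print("dial px",proj([15.8,68.8,44]),"expected ptr",proj([14.7,50,44]))
m=cv2.inRange(h,(0,0,110),(180,70,255));N,l,st,c=cv2.connectedComponentsWithStats(m)
for i in range(1,N):
    if 40<st[i,4]<900:
        ys,xs=np.nonzero(l==i);ln=cv2.fitLine(np.c_[xs,ys].astype(np.float32),2,0,.01,.01).ravel()
        a=f(plane(W,ln[2:]-10*ln[:2],n,g([0,0,44])));b=f(plane(W,ln[2:]+10*ln[:2],n,g([0,0,44])))
        if abs(a[0]-16)<40 and abs(a[1]-60)<40: print("ptr",st[i],a,b,np.arctan2(*(b-a)[:2]))
E
```

```text
10.45 [15.4953 69.184  84.4972]
red [312 116  10  25 161] [317.8199 127.441 ] [12.441  10.6622  4.    ]
red [464 151  12   9  77] [469.7922 155.039 ] [-91.3285  35.3667   4.    ]
dial px [318.1199 232.0357] expected ptr [318.0447 202.792 ]
ptr [314 192   7  27 185] [15.0927 45.3149 44.    ] [15.7757 57.8478 44.    ] 0.05444564726346586
```

View pics/w7.png

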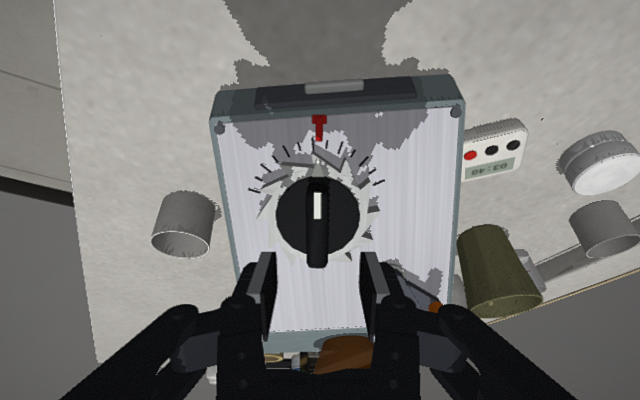

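Pointer stripe at (317,205) lies in line with the clip at (319,127), and it measures -0.054 against -0.06 rad. Now I'll return to the pawl, turning the tool so the fingers close along the knob's path.

Emit:
arm_command(series=[3,0,0,0,0,0,8.5,3,0,0,0,0,0,8.5,3,0,0,0,0,0,8.5,3,0,0,0,0,0,8.5,3,0,0,0,0,0,8.5,3,0,0,0,0,0,8.5,3,0,0,0,0,0,8.5,3,0,0,0,0,0,8.5,3,0,0,0,0,0,8.5,3,0,0,0,0,0,8.5])

```text
clock: 11.5
ee_pos: [0.5035, -0.3348, 0.1487]
tool_rot: [[0.853, 0.434, 0.291], [0.523, -0.694, -0.495], [-0.013, 0.575, -0.818]]
ft_force: [0.9, 1.6, 0.3]
width: 0.03
grasp_force: 0.0
```

Emit:
arm_command(series=[3,0,0,0,0,0,8.5,3,0,0,0,0,0,8.5,3,0,0,0,0,0,8.5,3,0,0,0,0,0,8.5,3,0,0,0,0,0,0,3,0,0,0,0,0,0,3,0,0,0,0,0,0,3,0,0,0,0,0,0,3,0,0,0,0,0,0,3,0,0,0,0,0,0])

```text
clock: 12.5
ee_pos: [0.5036, -0.3347, 0.1495]
tool_rot: [[0.95, -0.111, 0.292], [0.051, -0.867, -0.496], [0.308, 0.486, -0.818]]
ft_force: [-0.9, -0.5, -0.4]
width: 0.0305
grasp_force: 0.0
```

```bash
python3 - <<'E'
from geo import *
s=wrist("w8");R=np.array(s["tool_rot"]);y=B@R[:,1];print(s["clock"],f(s["ee_pos"]),"a",np.degrees(np.arctan2(y[1],y[0])),s["joint_positions"])
im=cv2.imread("pics/w8.png");h=cv2.cvtColor(im,cv2.COLOR_BGR2HSV);W=cam("w8.npz")
N,l,st,c=cv2.connectedComponentsWithStats(cv2.inRange(h,(7,170,150),(18,255,255)))
for i in range(1,N):
    if st[i,4]>40: print(st[i],c[i],f(plane(W,c[i],n,g([0,0,52]))))
t=g([-69,150.5,80]);print("shift",100*R.T@(t-s["ee_pos"]))
P=np.array([-36,128.6]);a=np.linspace(2.555,.3,11);q=P+40*np.c_[np.cos(a),np.sin(a)]
w=np.c_[np.diff(q,axis=0),np.zeros(10)]@B/10
print((w@R)[:, :3].round(3))
E
```

```text
12.5 [15.3954 69.4741 85.0208] a 57.536926388702184 [-0.6905  0.0003  2.0816 -0.412   0.5116  1.2176]
[356   6  21  23 369] [365.9648  17.206 ] [-69.5334 151.0163  52.    ]
shift [11.4695  2.3052  0.515 ]
[[-0.119  0.892  0.002]
 [-0.316  0.843  0.002]
 [-0.496  0.751  0.002]
 [-0.651  0.621  0.001]
 [-0.774  0.46   0.001]
 [-0.857  0.275  0.   ]
 [-0.897  0.076 -0.   ]
 [-0.891 -0.126 -0.001]
 [-0.84  -0.322 -0.001]
 [-0.747 -0.502 -0.002]]
```

Emit:
arm_command(series=[3,3.83,0.77,0,0,0,0,3,3.83,0.77,0,0,0,0,3,3.83,0.77,0,0,0,0,3,0,0,0,0,0,0,3,0,0,1.2,0,0,0,3,0,0,1.2,0,0,0,3,0,0,1.2,0,0,0,3,0,0,1.2,0,0,0,3,0,0,0,0,0,0,3,0,0,0,0,0,0])

```text
clock: 13.55
ee_pos: [0.6238, -0.3728, 0.1561]
tool_rot: [[0.95, -0.111, 0.291], [0.05, -0.867, -0.495], [0.308, 0.485, -0.818]]
ft_force: [0.8, 0.2, 0.5]
width: 0.0301
grasp_force: 0.0
```

Emit:
arm_command(series=[0.8,0,0,0,0,0,0,0.8,0,0,0,0,0,0,0.8,0,0,0,0,0,0,0.8,0,0,0,0,0,0,0.8,0,0,0,0,0,0,0.8,0,0,0,0,0,0,0.8,0,0,0,0,0,0,0.8,0,0,0,0,0,0,0.8,0,0,0,0,0,0,0.8,0,0,0,0,0,0])

```text
clock: 14.55
ee_pos: [0.6245, -0.3727, 0.1575]
tool_rot: [[0.95, -0.112, 0.293], [0.051, -0.867, -0.496], [0.309, 0.486, -0.817]]
ft_force: [-1.1, 3.1, 4.6]
width: 0.0107
grasp_force: 21.1
```

```bash
python3 - <<'E'
from geo import *
from cell import readout
s=readout.observe();print(f(s["ee_pos"]),s["width"],s["grasp_force"],s["ft_force"])
E
```

```text
[-69.3169 151.265   37.497 ] 0.010680917922356516 21.065972428768873 [-1.1081  3.0953  4.5612]
```

Gripped at 10.7 mm. Now I'll swing it back.

Emit:
arm_command(series=[0.8,-0.12,0.89,0,0,0,0,0.8,-0.32,0.84,0,0,0,0,0.8,-0.5,0.75,0,0,0,0,0.8,-0.65,0.62,0,0,0,0,0.8,-0.77,0.46,0,0,0,0,0.8,-0.86,0.28,0,0,0,0,0.8,-0.9,0.08,0,0,0,0,0.8,-0.89,-0.13,0,0,0,0,0.8,-0.84,-0.32,0,0,0,0,0.8,-0.75,-0.5,0,0,0,0])

```text
clock: 15.55
ee_pos: [0.5571, -0.4039, 0.1519]
tool_rot: [[0.95, -0.112, 0.292], [0.051, -0.865, -0.499], [0.308, 0.489, -0.816]]
ft_force: [-2.9, -11.9, 1.1]
width: 0.0108
grasp_force: 22.5
```

Emit:
arm_command(series=[0.8,0,0,0,0,0,0,2.5,0,0,0,0,0,0,2.5,0,0,0,0,0,0,2.5,0,0,0,0,0,0,2.5,0,0,0,0,0,0,2.5,0,0,-1.5,0,0,0,2.5,0,0,-1.5,0,0,0,2.5,0,0,-1.5,0,0,0,2.5,0,0,-1.5,0,0,0,2.5,0,0,-1,0,0,0])

```text
clock: 16.55
ee_pos: [0.5378, -0.3666, 0.2091]
tool_rot: [[0.95, -0.111, 0.293], [0.052, -0.867, -0.496], [0.309, 0.486, -0.817]]
ft_force: [0.5, -0.1, -0.3]
width: 0.0252
grasp_force: 0.0
```

```bash
cat > chk.py <<'E'
from geo import *
import sys
tag=sys.argv[1];s=wrist(tag);print(s["clock"],f(s["ee_pos"]),s["ft_force"],s["width"])
im=cv2.imread(f"pics/{tag}.png");h=cv2.cvtColor(im,cv2.COLOR_BGR2HSV);W=cam(tag+".npz");P=np.array([-36,128.6])
for nm,lo,hi,hh in(("red",(0,150,90),(6,255,255),4),("orange",(7,170,150),(18,255,255),52)):
    N,l,st,c=cv2.connectedComponentsWithStats(cv2.inRange(h,lo,hi))
    for i in range(1,N):
        if st[i,4]>40:
            q=f(plane(W,c[i],n,g([0,0,hh])));print(nm,st[i],q,"r,ang",np.hypot(*(q[:2]-P)),np.arctan2(*(q[:2]-P)[::-1]))
N,l,st,c=cv2.connectedComponentsWithStats(cv2.inRange(h,(0,0,110),(180,70,255)))
for i in range(1,N):
    if 40<st[i,4]<900:
        ys,xs=np.nonzero(l==i);ln=cv2.fitLine(np.c_[xs,ys].astype(np.float32),2,0,.01,.01).ravel()
        a=f(plane(W,ln[2:]-10*ln[:2],n,g([0,0,44])));b=f(plane(W,ln[2:]+10*ln[:2],n,g([0,0,44])))
        if abs(a[0]-16)<40 and abs(a[1]-60)<40: print("ptr",st[i],a,b,np.arctan((b-a)[0]/(b-a)[1]))
E
python3 chk.py w9
```

```text
16.55 [  2.1811 140.4267 108.1307] [ 0.4695 -0.1319 -0.266 ] 0.025168889820993894
red [519  53  14   7  79] [ -8.4096 321.9348   4.    ] r,ang 195.29357677563132 1.429045347099505
red [158 118  12  11 101] [-109.2223   76.2058    4.    ] r,ang 90.03698041219675 -2.5205069420963646
red [189 282  16  11  72] [13.8627  7.0125  4.    ] r,ang 131.41463887333828 -1.1816158386334874
orange [306 221  13  11  70] [  2.8466 137.0662  52.    ] r,ang 39.75847649066948 0.2145848328992105
ptr [220 226  24  12  52] [-22.3888  76.7332  44.    ] [-20.8565  91.2095  44.    ] 0.10545791576465383
ptr [235 227  51  18 180] [-13.0457  98.8356  44.    ] [ -2.5017 107.5305  44.    ] 0.881214410929626
ptr [210 249   8  16  53] [-7.2705 55.9227 44.    ] [-17.826   68.2138  44.    ] -0.7095737386488457
ptr [158 265  30  32 175] [-20.497   23.8812  44.    ] [-5.6747 24.1088 44.    ] 1.5554436000668883
ptr [198 269  50  41 583] [10.319  42.7629 44.    ] [22.6387 50.7157 44.    ] 0.9975655212580862
```

Emit:
arm_command(series=[2.5,0,-1.5,-1,0,0,0,2.5,0,-1.5,-1,0,0,0,2.5,0,-1.5,0,0,0,0,2.5,-1.5,-1,0,0,0,0,2.5,-1.5,0,0,0,0,0,2.5,-1.5,0,0,0,0,0,2.5,0,0,0,0,0,0,2.5,0,0,0,0,0,0,2.5,0,0,0,0,0,0,2.5,0,0,0,0,0,0])

```text
clock: 17.6
ee_pos: [0.496, -0.312, 0.1845]
tool_rot: [[0.95, -0.111, 0.293], [0.051, -0.867, -0.496], [0.309, 0.486, -0.817]]
ft_force: [-0.5, -1.4, 0.2]
width: 0.0253
grasp_force: 0.0
```

```bash
python3 chk.py w10; python3 - <<'E'
from geo import *
im=cv2.imread("pics/w10.png");h=cv2.cvtColor(im,cv2.COLOR_BGR2HSV);W=cam("w10.npz")
K,D,E=W
def proj(q):
    x=E[:3,:3]@g(q)+E[:3,3];return cv2.projectPoints(np.array([[x[0],-x[1],-x[2]]]),np.zeros(3),np.zeros(3),K,D)[0].ravel()
print(*[proj(q) for q in([15.8,68.8,44],[14.7,50,44],[3.8,127.4,52],[2.4,137,52],[3.8,127.4,16],[2.4,137,16])])
m=cv2.inRange(h,(5,120,60),(20,255,255));N,l,st,c=cv2.connectedComponentsWithStats(m)
print([ (st[i],c[i]) for i in range(1,N) if st[i,4]>40])
E
```

```text
17.6 [ 10.4076  70.3563 127.1223] [-0.4623 -1.3539  0.1867] 0.02530073326618191
red [544  31  13   7  66] [ -0.507  285.5229   4.    ] r,ang 160.88672335206127 1.3483576069056615
red [219  67  11  11  92] [-108.3995   61.3764    4.    ] r,ang 98.79630657348156 -2.3932481626010227
red [253 225  16  12  68] [13.354   8.8911  4.    ] r,ang 129.48374399856988 -1.1797458005191046
orange [386 148  14  16 174] [  3.6896 134.0472  52.    ] r,ang 40.06164780166081 0.1363941304978255
[319.7502 214.6192] [297.6365 226.1506] [383.6925 161.1023] [395.2009 151.7919] [374.7616 151.7064] [384.6624 143.5809]
[(array([457,  30,  40,  85, 588], dtype=int32), array([471.0459,  74.3503])), (array([343, 100,  14,  14, 155], dtype=int32), array([349.671 , 106.3097])), (array([374, 140,  26,  25, 403], dtype=int32), array([386.8288, 151.8859]))]
```

```bash
python3 - <<'E'
from geo import *
im=cv2.imread("pics/w10.png");h=cv2.cvtColor(im,cv2.COLOR_BGR2HSV);W=cam("w10.npz")
for th in(90,110,130,150):
    m=cv2.inRange(h,(0,0,th),(180,80,255));N,l,st,c=cv2.connectedComponentsWithStats(m[195:250,275:340].copy())
    for i in range(1,N):
        if 25<st[i,4]<400 :
            ys,xs=np.nonzero(l==i);ln=cv2.fitLine(np.c_[xs+275,ys+195].astype(np.float32),2,0,.01,.01).ravel()
            a,b=[f(plane(W,ln[2:]+k*ln[:2],n,g([0,0,44]))) for k in(-8,8)]
            print(th,st[i],c[i]+[275,195],a[:2],b[:2],np.arctan((b-a)[0]/(b-a)[1]))
E
```

```text
110 [  0   0  11  17 142] [279.7887 201.7746] [-13.6131  52.4617] [-2.7687 46.8538] -1.0935442726902447
110 [ 0 13  3 16 39] [275.8718 215.5128] [ 4.0973 37.3274] [-5.9903 44.9607] -0.9230196791128535
130 [  0   0  10  16 125] [279.624 201.424] [-13.9679  52.3454] [-2.9848 47.0767] -1.1235151218992308
130 [27 26  8  5 26] [306.     223.1154] [11.9553 52.2516] [20.0707 60.9291] 0.7519402927408357
150 [  0   0  10  16 116] [279.431 201.25 ] [-14.1168  52.3818] [-3.2066 46.954 ] -1.1091572116917383
```

Emit:
arm_command(series=[2.5,-2,0,0,0,0,-8,2.5,-2,0,0,0,0,-8,2.5,-2,0,0,0,0,-8,2.5,0,0,0,0,0,-8,2.5,0,0,0,0,0,0,2.5,0,0,0,0,0,0,2.5,0,0,0,0,0,0,2.5,0,0,0,0,0,0,2.5,0,0,0,0,0,0,2.5,0,0,0,0,0,0])

```text
clock: 18.65
ee_pos: [0.4384, -0.3219, 0.1698]
tool_rot: [[0.865, 0.409, 0.292], [0.503, -0.708, -0.496], [0.004, 0.576, -0.818]]
ft_force: [0.4, 0.2, -0.2]
width: 0.0248
grasp_force: 0.0
```

```bash
python3 chk.py w11
```

```text
18.65 [ 65.0107  44.9268 126.9969] [ 0.4145  0.2057 -0.1867] 0.024825317409255913
red [264 122  21  12 159] [11.8474  8.8123  4.    ] r,ang 128.99021481446735 -1.1907772057847412
orange [447 114  14  17 170] [  3.6012 133.9609  52.    ] r,ang 39.962361967636774 0.13455441881007654
ptr [315 136  24   8 155] [15.2023 44.3188 44.    ] [16.2368 57.9543 44.    ] 0.07571835666424734
```

```bash
python3 -c "
from cell import finish_job
print(finish_job())"
```

```text
the job is handed in; nothing more can be done
None
```

The job is handed in (no verdict was returned): the pawl was thrown over onto its rest, the dial was turned back to within about 0.01 rad of the marker clip, and the pawl was flipped back onto the teeth at about 0.15–0.2 rad, with the arm clear of everything at 18.7 s.

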